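# Post the temperature logger through the sprung flap

### The job

Return the temperature logger: with one finger push down the blue paddle beside the return box so that the flap swings wide open, hold it there, and with the other finger push the logger along the deck, under the open flap, until it drops into the box; then take the hand away so that the flap shuts. The logger is only pushed, never picked up, and it must not be pressed against the flap; leave the bottle, marker, stamp and vial where they stand.

Things in the scene. Friction and masses are not known exactly. Their poses are not given: they have to be found in the camera images.
- return_box: Fixed white box, grey roof, with a flat deck in front of its mouth. Origin on the desk, below the flap's hinge line, on the deck's centre line; x points into the box (push direction), y left, z up. Deck top z = 90 mm, from x = -145 mm to its open edge at x = -15 mm; 94 mm wide between side guides that rise 9 mm above it (outer faces y = +-51 mm).
- deck_edge (a point): Middle of the deck's open edge, on the deck's top (return_box x = -15, y = 0, z = 90 mm). Past it lies the hollow inside of the box (to x = 126 mm, 94 mm wide, floor at z = 4 mm): the logger tips in once its middle is past the edge.
- roof_front (a point): Middle of the roof's front edge, top face (return_box x = -8, y = 0, z = 154 mm), 64 mm above the deck. The side walls start at x = -15 mm and reach z = 150 mm.
- flap (a joint): Angle of the one-piece flap and paddle, rad: 0 shut, up to 1.5; grows as the paddle is pushed down and the panel swings into the box. Sprung shut: takes about 1 N at the paddle's outer end, about 3 N nearer the hinge. Hinge line: along return_box y at x = 0, z = 145 mm. With a fingertip at deck level it is open about 0.95 if the finger's front is at x = -100 mm, 1.35 at -41 mm. Wide open: over 0.8.
- paddle_end (a point): Middle of the outer end of the paddle, a blue plate 130 mm long from the hinge line, 46 mm wide (return_box y = 58 to 104 mm, left of the deck), 4 mm thick; moves with the flap. Shut, it points from the hinge to -x and rises at 28 degrees, end at x = -115, z = 206 mm. Nothing lies beneath it: it may go below deck level.
- flap_panel: Blue panel that closes the mouth, 88 mm wide, 50 mm high, 4 mm thick, hanging from the hinge line; moves with the flap. Origin on the hinge line at return_box x = 0, y = 0, z = 145 mm. Shut, its lower edge is 5 mm above deck level: the logger cannot pass under it.
- logger: Cream temperature logger, loose, 52 mm along its x, 82 mm along its y, 16 mm high, 35 to 70 g. Origin: centre of its underside. It lies flat on the deck, long side across it, x in the push direction within 0.1 rad, its front 5 to 25 mm before the deck's edge.
- bottle: amber bottle with black cap, loose, 46 mm diameter, 108 mm high, on the desk to the right of the deck; origin at its foot. Leave alone
- red_marker: white and red felt marker, loose, 130 mm long, lying on the desk to the right of the deck; origin at its middle, underside. Leave alone
- stamp: wooden rubber stamp, loose, 23 x 46 mm, 70 mm high, on the desk to the left of the paddle; origin at its foot. Leave alone
- vial: empty glass vial, loose, 16 mm diameter, 35 mm high, on the desk to the left of the box; origin at its foot. Leave alone
Mind the look-alikes: they are no part of the job. What is shaped like the logger but yellow is not meant.

How it is judged:
On the way, in this order (a step that is already met when the one before it is completed fails the run):
1. the flap is pushed wide open while the logger still lies on the deck in front of it (value of joint flap above 0.8 rad and x of logger in the frame of return_box below -0.028 m and z of logger in the frame of return_box above 0.084 m), for 0.1 s.
2. the logger drops over the deck's edge into the box while the flap is held wide open (value of joint flap above 0.8 rad and x of logger in the frame of return_box above -0.018 m and z of logger in the frame of return_box below 0.08 m), for 0.1 s.
At the end, for the whole second after the job is handed in: The logger lies inside the return box, its centre within the inner walls and more than 20 mm below deck level, and the flap has shut (less than 0.08 rad) (x of logger in the frame of return_box between -0.015 and 0.126 m and y of logger in the frame of return_box between -0.047 and 0.047 m and z of logger in the frame of return_box below 0.07 m and distance between logger and return_box below 0.15 m and value of joint flap below 0.08 rad); the robot touches nothing.
It fails at once if the logger is lifted off the deck (centre more than 25 mm above its place) (height (world z) of logger above 0.115 m).
It fails at once if the logger is pressed against the flap (more than 2 N) (contact force between logger and flap_panel above 2 N).
It fails at once if a bystander (bottle, marker, stamp or vial) is moved more than 15 mm (distance of any of bottle, red_marker, stamp, vial from where it was at the start of the episode above 0.015 m).
It also fails if it takes over 38 s, if anything falls off the work surface, if the arm or the gripper's body presses on something with over 40 N, if the wrist force passes 120 N, or if a joint passes its speed limit or range.

### The arm

A 6-joint arm with a two-finger parallel gripper is mounted at the origin on a cart in front of the work surface, level with it; the furniture and walls round the work are solid. World frame = base frame: x ahead of the robot, y to its left, z up, the work surface at z = 0. Lengths are in m, angles in rad, forces in N, time in s.
With the tool pointing down it reaches from about 0.35 to 0.875 m from the base axis. Payload 15.5 kg.
Tool frame: the origin (TCP) lies between the finger pads; the fingertips stand 25 mm ahead of it and the grasp point (between the pads) lies 6 mm ahead of it; x points along the fingers, y is the direction in which the jaws open and shut, and the axes are right-handed (so a half turn about x gives the same grasp; the last joint's range is limited). The gripper opens to 85 mm and grips with 20 to 120 N. Pads are 22 mm wide; open, the fingers measure 114 mm over their backs; the gripper's body (76 mm by 85 mm) begins 54 mm behind the grasp point. The pads swing forward as they close: fully open they stand 13 mm farther back than shut.
Start: joints at [1.099, 0.494, 1.345, -0, 1.302, -0.096], TCP at [0.229, 0.581, 0.256] pointing down, gripper open.
Joint ranges: [-2.91, 2.91], [-0.82, 2.16], [0.22, 2.67], [-1.22, 4.37], [0.12, 2.79], [-3.08, 3.08]. Speed limits (rad/s): [1.89, 1.89, 2.57, 3.01, 3.01, 3.01].

### API

Orientations are given as a 3x3 rotation matrix whose columns are the frame's x, y, z axes.
In Python, from workcell import arm gives the robot as it stands.
- The arm moves only by the shell command python3 -m inch 'ROWS'. ROWS is JSON, a list of rows, each a list of 5 numbers: the gripper command: -1 is shut, 1 is fully open, values between are in proportion, then the shift along the tool's x, y, z in mm, then the turn about the tool's x in rad. A call has exactly 8 rows; each row is the pose to reach, as a shift and turn from the pose commanded when the call began, along the tool's axes at that moment; what a row does not reach only later rows make up. A row lasts 1/10 s, in which the tool goes at most 50 mm and 8.59 degrees, less where a joint would pass 70% of its speed; a pose out of reach is approached as far as the arm can. A call with a gripper value outside its range is refused whole. The fingers move at their own pace and stop on an object; the grip force is fixed at half the most. Time passes only in rows, so rows that repeat a pose let the fingers close, or fill a call up. It gives the time, the measured TCP pose, the force and the opening at its end, in the units of the state.
- arm.state(): the state, without advancing time (a new reading comes with each control period).
- arm.read_camera(name): name is "scene" or "side" or "wrist"; returns (picture, depth): 384x512x3 uint8, blue, green, red; 384x512 float32, m along the optical axis (not along the pixel's ray), 0 where there is no reading.
- arm.camera_model(name): a dict with "mtx" (3x3 intrinsics, pixels), "distortion" ([k1, k2, p1, p2, k3] as OpenCV has them; the pictures are not rectified), "camera_from_world" (4x4, takes a point from world to camera coordinates); the wrist camera has in their place "mount" (4x4, takes a point from camera to tool coordinates, whose origin is the TCP and whose axes are the tool frame's). Camera axes: x right, y up, looking along -z (the intrinsics and any distortion apply to the point x, -y, -z); pixel columns grow to the right and rows downward; lengths in m; the calibration is good to about 2 mm. A picture is of the moment at which its call begins: read the wrist's pose just before it. camera_model takes no time and is no camera call.
- arm.hand_in(): hands the job in, once; it reports no verdict.
Trained networks look in the newest picture that a camera, given by its name, has taken for a name from the list of things; names that differ only in an ending like _2 or _b are one class to them, and where a whole thing is asked for, a point or a joint stands for the part that bears it (a point fixed in the world has none). Each returns a list of dicts, best first, with "confidence" (0 to 1); they miss things now and then, are a little off and sometimes report something else, mostly with a low value. They report only what shows in the picture. A call takes as long as a camera call. They do not tell look-alikes from the thing itself.
- arm.recognise(camera, name): "location" ([x, y, z] in m, in world coordinates, good to about 4 mm: the middle of the surface that is visible of it).
- arm.silhouettes(camera, name): "region" (384x512 bool, what is visible of it).
The state is a dict: "time_s": time; "qpos": joint angles; "joint_vel": joint speeds; "tau": joint torques, N m; "ee_pos": TCP position; "eef_rot": TCP orientation; "ft_force": force on the tool from outside, world axes, zero at the start; "wrist_torque": the same for the moment, N m; "grip_width": finger opening in m.
Only numpy, scipy, OpenCV 4.12 (cv2) and the standard library are available. Lean on these libraries where they do the work, as an engineer would, in place of code of your own. Each camera call takes 0.05 s, during which the arm holds its last target. There are 200 camera calls.

## Working session

There is one attempt and no reset: what is moved stays moved. The work goes in short steps, Python scripts to look and compute and a shell command to move; the robot and the scene stay as the last step left them, time stands still between calls to the robot, and variables do not carry over. Pictures are saved under pics/ and viewed, about 8 in all and at most 12, crops included, and the job is handed in when it is done.

```bash
mkdir -p pics; ls
python3 - <<'E'
from workcell import arm
import cv2,numpy as np
s=arm.state();print(s['time_s'],s['ee_pos'],np.round(s['eef_rot'],3).tolist(),s['grip_width'])
ims=[]
for c in ['scene','side']:
    p,d=arm.read_camera(c);cv2.imwrite(f'pics/{c}0.png',p);np.save(f'pics/{c}0.npy',d)
    for n in ['return_box','logger','flap_panel','paddle_end','bottle','red_marker','stamp','vial']:
        try:
            for r in arm.recognise(c,n)[:4]: print(c,n,np.round(r['location'],3),round(r['confidence'],2))
        except Exception as e: print(c,n,e)
print(arm.state()['time_s'])
E
```

```text
pics
0.0 [0.2292214  0.58109143 0.25568624] [[-0.001, 0.367, 0.93], [-0.001, 0.93, -0.367], [-1.0, -0.001, -0.0]] 0.08534085695113665
scene return_box [ 0.596 -0.147  0.092] 0.78
scene return_box [ 0.606 -0.094  0.134] 0.55
scene return_box [0.512 0.071 0.023] 0.28
scene logger [ 0.38  -0.059  0.016] 0.74
scene logger [ 0.541 -0.125  0.105] 0.68
scene logger [ 0.36  -0.229  0.016] 0.66
scene flap_panel [ 0.604 -0.098  0.133] 0.65
scene paddle_end [ 0.602 -0.1    0.133] 0.66
scene bottle [ 0.658 -0.264  0.06 ] 0.88
scene red_marker [ 0.471 -0.286  0.014] 0.84
scene stamp [0.511 0.069 0.019] 0.72
side return_box [ 0.614 -0.063  0.091] 0.97
side logger [ 0.544 -0.101  0.103] 0.84
side logger [ 0.389 -0.036  0.016] 0.74
side logger [ 0.36  -0.21   0.017] 0.72
side flap_panel [ 0.541 -0.036  0.176] 0.57
side paddle_end [ 0.539 -0.035  0.179] 0.73
side bottle [ 0.541 -0.101  0.101] 0.46
side red_marker [ 0.453 -0.229  0.016] 0.41
side stamp [0.524 0.078 0.017] 0.8
side stamp [ 0.61  -0.06   0.087] 0.28
side vial [0.6   0.058 0.018] 0.59
0.9
```

View pics/scene0.png

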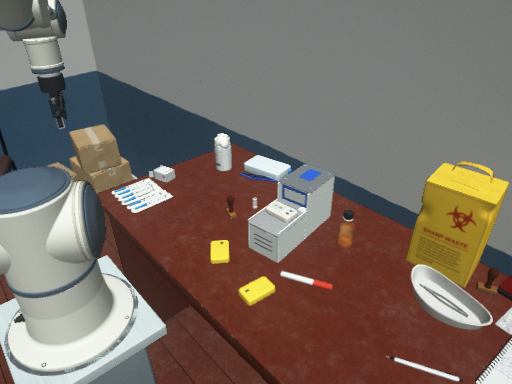

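View pics/side0.png

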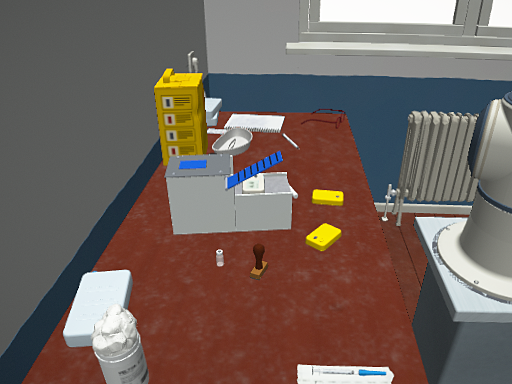

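The scene picture shows the box at about (300,205), with the cream logger on the deck at (285,210). The two yellow look-alikes lie on the desk at (220,250) and (257,290). The side view shows the blue paddle at (255,170), the stamp at (258,262) and the vial at (220,257). Next I'll measure the box and logger from the point clouds.

```bash
cat > h.py <<'E'
import numpy as np,cv2
from workcell import arm
def cloud(cam,d,T=None):
    m=arm.camera_model(cam);K=np.array(m['mtx'],float);D=np.array(m['distortion'],float)
    h,w=d.shape;u,v=np.meshgrid(np.arange(w),np.arange(h))
    n=cv2.undistortPoints(np.stack([u,v],-1).reshape(-1,1,2).astype(float),K,D).reshape(h,w,2)
    P=np.stack([n[...,0]*d,-n[...,1]*d,-d],-1)
    if T is None:T=np.linalg.inv(np.array(m['camera_from_world']))
    return P@T[:3,:3].T+T[:3,3]
E
cat > m.py <<'E'
from h import *
for c in ['scene','side']:
    im=cv2.imread(f'pics/{c}0.png');d=np.load(f'pics/{c}0.npy');P=cloud(c,d)
    x,y,z=np.moveaxis(P,-1,0);ok=(d>0)&(x>.42)&(x<.85)&(y>-.24)&(y<.05)
    hsv=cv2.cvtColor(im,cv2.COLOR_BGR2HSV);blue=(hsv[...,0]>95)&(hsv[...,0]<125)&(hsv[...,1]>120)
    for nm,mk in [('roof',ok&(abs(z-.154)<.005)&~blue|ok&(abs(z-.154)<.004)&(x>.63)),('deck',ok&(abs(z-.09)<.004)),('guide',ok&(abs(z-.099)<.003)),('logtop',ok&(abs(z-.106)<.004)),('paddle',ok&blue&(z>.16))]:
        q=P[mk]
        if len(q)<20: print(c,nm,len(q));continue
        r=cv2.minAreaRect((q[:,:2]*1000).astype(np.float32))
        print(c,nm,len(q),'mean',q.mean(0).round(4),'rect',np.round(r[0],1),np.round(r[1],1),round(r[2],1), 'zmax',q[:,2].max().round(3))
    # vertical faces normals
    dx=np.roll(P,-2,1)-P;dy=np.roll(P,-2,0)-P;n=np.cross(dx,dy);n/=np.linalg.norm(n,axis=-1,keepdims=True)+1e-9
    f=ok&(z>.015)&(z<.08)&(abs(n[...,2])<.15)
    a=np.degrees(np.arctan2(n[...,1],n[...,0]))[f]%180
    H=np.histogram(a,36,(0,180));k=np.argsort(H[0])[::-1][:4];print(c,'normals',[(H[1][i],H[0][i]) for i in k])
    np.save(f'pics/{c}P.npy',P)
E
python3 m.py
python3 - <<'E'
import cv2
a=cv2.imread('pics/scene0.png')[155:265,225:365];cv2.imwrite('pics/crop0.png',cv2.resize(a,None,fx=5,fy=5,interpolation=cv2.INTER_CUBIC))
E
```

```text
scene roof 920 mean [ 0.6628 -0.1063  0.1529] rect [657.9 -82.7] [156.4 150.8] 9.7 zmax 0.156
scene deck 739 mean [ 0.5166 -0.1328  0.0893] rect [ 599.6 -116.1] [276.8 103.2] 8.1 zmax 0.094
scene guide 253 mean [ 0.5663 -0.1319  0.0985] rect [ 595.8 -115.1] [268.9 103.8] 8.2 zmax 0.102
scene logtop 429 mean [ 0.5716 -0.1226  0.1049] rect [ 627.4 -111.5] [212.7 101.2] 8.7 zmax 0.11
scene paddle 94 mean [ 0.5171 -0.0524  0.1887] rect [526.3 -48.6] [93.1 41.2] 4.6 zmax 0.207
scene normals [(np.float64(100.0), np.int64(179)), (np.float64(95.0), np.int64(173)), (np.float64(90.0), np.int64(100)), (np.float64(105.0), np.int64(79))]
side roof 1444 mean [ 0.6663 -0.0942  0.1554] rect [660.3 -79.2] [153.4 159.4] 8.9 zmax 0.158
side deck 866 mean [ 0.5453 -0.1036  0.0909] rect [ 600.3 -111. ] [274.9 104.7] 9.1 zmax 0.094
side guide 396 mean [ 0.5764 -0.0825  0.099 ] rect [ 601.1 -113. ] [274.4 106.4] 8.6 zmax 0.102
side logtop 544 mean [ 0.5884 -0.0886  0.1064] rect [ 629.9 -107.7] [218.5 102.4] 11.0 zmax 0.11
side paddle 467 mean [ 0.5265 -0.0383  0.1855] rect [528.7 -41.5] [93.5 48. ] 7.3 zmax 0.209
side normals [(np.float64(100.0), np.int64(95)), (np.float64(85.0), np.int64(93)), (np.float64(105.0), np.int64(91)), (np.float64(110.0), np.int64(90))]
```

View pics/crop0.png

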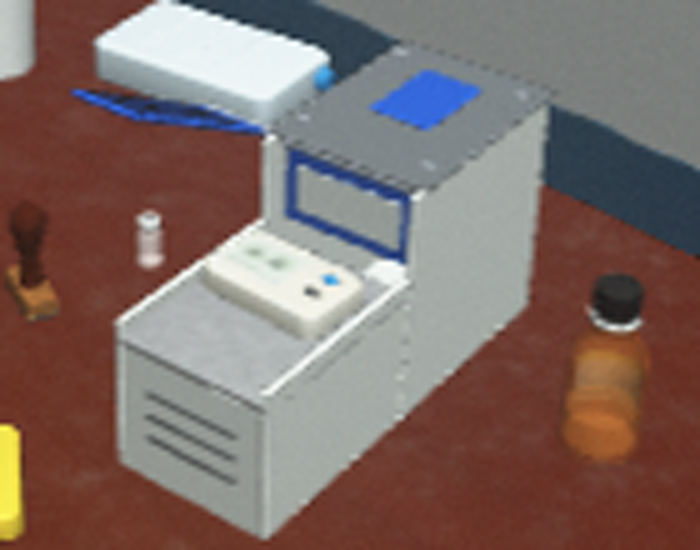

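The enlarged crop shows the cream logger with its buttons at crop (280,285), lying on the deck in front of the blue-framed panel. That matches the description, and the yellow pieces on the desk don't. A small white lump at crop (385,270) needs a closer look. Box yaw is about 8.7°, with the origin near (607,-112) mm. I'll move to a viewing pose in front of the box and refine from there.

```bash
python3 -m inch '[[1,-10,-20,16,-0.05],[1,-20,-50,40,-0.12],[1,-30,-85,70,-0.2],[1,-40,-120,98,-0.28],[1,-40,-155,126,-0.36],[1,-40,-190,154,-0.44],[1,-40,-225,183,-0.5],[1,-40,-250,203,-0.527]]'
python3 - <<'E'
from workcell import arm
import numpy as np
s=arm.state();print(s['time_s'],s['ee_pos'],np.round(s['eef_rot'],3).tolist(),np.round(arm.camera_model('wrist')['mount'],3).tolist())
E
```

```text
time_s: 1.7
ee_pos: [0.3267, 0.2721, 0.2965]
eef_rot: [[0.001, -0.152, 0.988], [-0.0, 0.988, 0.152], [-1.0, -0.0, 0.0]]
ft_force: [0.2, 0.2, -0.3]
grip_width: 0.0851
1.7 [0.32671913 0.2721069  0.29648525] [[0.001, -0.152, 0.988], [-0.0, 0.988, 0.152], [-1.0, -0.0, 0.0]] [[-0.001, 0.301, -0.954, -0.117], [1.0, 0.001, -0.001, -0.0], [0.001, -0.954, -0.301, -0.077], [0.0, 0.0, 0.0, 1.0]]
```

```bash
python3 -m inch '[[1,0,-45,7,0],[1,0,-93,14,0],[1,0,-142,22,0],[1,0,-191,30,0],[1,0,-240,37,0],[1,0,-289,45,0],[1,0,-336,52,0],[1,0,-375,59,0]]'
cat > w.py <<'E'
from h import *
import sys
t=sys.argv[1]
s=arm.state();R=np.array(s['eef_rot']);p=np.array(s['ee_pos'])
im,d=arm.read_camera('wrist')
T=np.eye(4);T[:3,:3]=R;T[:3,3]=p;T=T@np.array(arm.camera_model('wrist')['mount'])
P=cloud('wrist',d,T);np.save(f'pics/w{t}P.npy',P);cv2.imwrite(f'pics/w{t}.png',im)
print(s['time_s'],p,np.round(s['ft_force'],1),np.round(s['eef_rot'],3).tolist())
x,y,z=np.moveaxis(P,-1,0);ok=(d>0)&(x>.42)&(x<.85)&(y>-.24)&(y<-.02)
for nm,lo,hi in [('roof',.150,.158),('all',.08,.158),('deck',.087,.093),('logtop',.103,.109)]:
    q=P[ok&(z>lo)&(z<hi)]
    if len(q)<20: print(nm,len(q));continue
    r=cv2.minAreaRect((q[:,:2]*1000).astype(np.float32));print(nm,len(q),np.round(q.mean(0),4),np.round(r[0],1),np.round(r[1],1),round(r[2],1))
for r in arm.recognise('wrist','logger')[:3]: print('logger',np.round(r['location'],4),r['confidence'])
E
python3 w.py 1
```

```text
time_s: 2.5
ee_pos: [0.4416, -0.0902, 0.2965]
eef_rot: [[0.001, -0.15, 0.989], [-0.0, 0.989, 0.15], [-1.0, -0.0, 0.001]]
ft_force: [0.1, 0.7, 0.3]
grip_width: 0.0854
2.5 [ 0.44160467 -0.09015076  0.29649145] [0.1 0.7 0.3] [[0.001, -0.15, 0.989], [-0.0, 0.989, 0.15], [-1.0, -0.0, 0.001]]
roof 2481 [ 0.6109 -0.1081  0.1531] [608.7 -88.9] [ 46.9 151.9] 17.0
all 15453 [ 0.552  -0.1201  0.1098] [551.4 -99.1] [182.4 149.4] 8.6
deck 5733 [ 0.5091 -0.1293  0.0892] [ 538.1 -121.5] [150.9 101.2] 9.8
logtop 3061 [ 0.5524 -0.1187  0.105 ] [ 565.5 -121.2] [ 90.4 101. ] 13.2
logger [ 0.3833 -0.0559  0.0168] 0.68
logger [ 0.3648 -0.2169  0.0176] 0.6
logger [ 0.5447 -0.1194  0.1056] 0.56
```

View pics/w1.png

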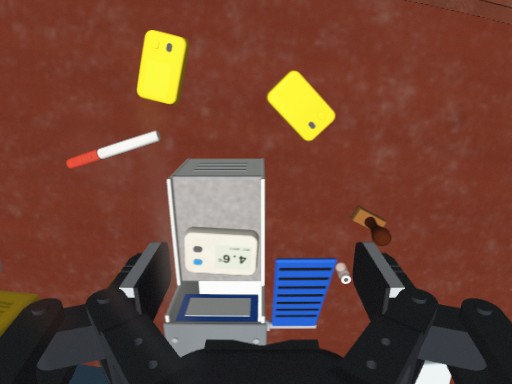

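The wrist picture shows the logger at (221,251) on the deck, the blue paddle at (303,292), and the yellow look-alikes at the top at (162,67) and (302,105). The white patch at (230,288) is the gap into the box. Now I'll compute precise box-frame values.

```bash
cat > b.py <<'E'
from h import *
import sys
P=np.load(sys.argv[1]);im=cv2.imread(sys.argv[2])
a=np.radians(8.7);R=np.array([[np.cos(a),-np.sin(a)],[np.sin(a),np.cos(a)]]);O=np.array([.6072,-.1124])
B=P.copy();B[...,:2]=(P[...,:2]-O)@R;B*=1000
x,y,z=np.moveaxis(B,-1,0)
pc=lambda v:np.percentile(v,[1,5,50,95,99]).round(1)
dk=(abs(z-90)<3)&(x>-160)&(x<-95)&(abs(y)<60);print('deck x',pc(x[dk]),'y',pc(y[dk]),'z',np.median(z[dk]))
for s in (1,-1):
    g=(z>94)&(z<102)&(x>-160)&(x<-20)&(y*s>43)&(y*s<57)
    if g.sum()>20: print('guide',s,g.sum(),pc(y[g]),'slope',np.polyfit(x[g],y[g],1)[0])
e=(abs(z-90)<3)&(x<-125)&(x>-160)&(abs(y)<45);
bins=[x[e&(abs(y-c)<5)].min() for c in range(-40,41,10)];print('front edge',np.round(bins,1),np.polyfit(range(-40,41,10),bins,1)[0])
rf=(abs(z-154)<3)&(abs(y)<40)&(x>-30);print('roof front',[x[rf&(abs(y-c)<5)].min().round(1) for c in range(-35,36,10)])
lg=(abs(z-106)<4)&(x>-120)&(x<-15)&(abs(y)<46);q=B[lg][:,:2].astype(np.float32)
print('log',lg.sum(),pc(q[:,0]),pc(q[:,1]),cv2.minAreaRect(q))
hsv=cv2.cvtColor(im,cv2.COLOR_BGR2HSV);bl=(hsv[...,0]>95)&(hsv[...,0]<125)&(hsv[...,1]>120)&(y>50)&(y<115)&(z>140)&(x<0)&(x>-140)
q=B[bl];print('paddle',len(q),'x',pc(q[:,0]),'y',pc(q[:,1]),'z',pc(q[:,2]))
E
python3 b.py pics/w1P.npy pics/w1.png; echo; python3 b.py pics/sideP.npy pics/side0.png;echo; python3 b.py pics/sceneP.npy pics/scene0.png
python3 - <<'E'
from h import *
# fingertip extents in side camera
im,d=arm.read_camera('side');P=cloud('side',d);p=np.array(arm.state()['ee_pos'])
a=np.radians(8.7);R=np.array([[np.cos(a),-np.sin(a)],[np.sin(a),np.cos(a)]])
B=(P-p);B[...,:2]=B[...,:2]@R;B*=1000
m=(d>0)&(np.abs(B[...,0])<60)&(np.abs(B[...,1])<75)&(B[...,2]>-45)&(B[...,2]<75)
q=B[m];
for lo in range(-45,75,6):
    k=q[(q[:,2]>=lo)&(q[:,2]<lo+6)]
    if len(k)>3: print(lo,len(k),'x',k[:,0].min().round(),k[:,0].max().round(),'y',k[:,1].min().round(),k[:,1].max().round())
E
```

```text
deck x [-143.8 -142.2 -120.6  -97.8  -95.8] y [-47.5 -44.   -0.7  42.1  46.3] z 89.18401235195412
guide 1 402 [47.2 47.3 48.4 50.6 50.7] slope -0.0023965588482914883
guide -1 433 [-51.4 -50.9 -48.7 -47.1 -46.7] slope 0.006098053687040837
front edge [-144.2 -144.4 -143.9 -143.9 -144.  -144.  -144.  -144.  -143.9] 0.003233287476300493
roof front [np.float64(-7.3), np.float64(-7.4), np.float64(-7.8), np.float64(-7.9), np.float64(-8.0), np.float64(-7.6), np.float64(-7.9), np.float64(-7.7)]
log 2855 [-84.5 -82.2 -61.1 -38.2 -34.7] [-36.5 -32.6   2.8  37.5  40.8] ((-59.48659133911133, 2.3129425048828125), (80.02388000488281, 51.139488220214844), 86.24710083007812)
paddle 3116 x [-113.5 -112.3  -71.6   -8.2   -1.3] y [ 58.   59.5  79.8  99.7 101.4] z [147.8 151.5 185.2 206.2 207. ]

deck x [-143.4 -141.4 -119.1  -97.6  -95.8] y [-48.7 -45.1  -1.   50.5  51.6] z 91.36192972198643
guide 1 180 [43.5 46.3 49.5 51.9 53.2] slope -0.0023299238117912824
guide -1 77 [-52.1 -50.8 -48.1 -45.6 -44.4] slope -0.0008415488758297723

deck x [-145.5 -143.9 -121.7  -97.9  -95.7] y [-51.9 -49.9   1.8  46.8  4
[... 868 characters left out ...]
10.0 11.0 y -48.0 57.0
21 48 x -10.0 12.0 y -50.0 57.0
27 18 x -5.0 13.0 y -50.0 58.0
33 45 x -11.0 14.0 y -66.0 72.0
39 85 x -11.0 16.0 y -73.0 73.0
45 67 x -12.0 17.0 y -36.0 74.0
51 62 x -11.0 17.0 y -44.0 73.0
57 65 x -11.0 17.0 y -32.0 72.0
63 71 x -11.0 19.0 y -20.0 71.0
69 77 x -10.0 20.0 y -66.0 70.0Traceback (most recent call last):
  File "b.py", line 13, in <module>
    bins=[x[e&(abs(y-c)<5)].min() for c in range(-40,41,10)];print('front edge',np.round(bins,1),np.polyfit(range(-40,41,10),bins,1)[0])
          ~~~~~~~~~~~~~~~~~~~~~^^
    return umr_minimum(a, axis, None, out, keepdims, initial, where)
ValueError: zero-size array to reduction operation minimum which has no identity
```

Box pose confirmed: deck front is at -144, guides at ±49 and roof front at -8, all as specified. The logger is at box (-60, 2), yawed -4°, with its rear at about -87. Open fingertips are 12 mm ahead of the TCP. The plan is to work at box y=44 with the tip at z≈98 mm. First I go over the paddle's end and down.

```bash
python3 -m inch '[[1,0,-1,20,0],[1,10,-3,40,0],[1,35,-3,49,0],[1,60,-3,49,0],[1,75,-3,49,0],[1,90,-3,49,0],[1,105,-3,49,0],[1,120,-3,49,0]]'; python3 -m inch '[[1,10,0,0,0],[1,20,0,0,0],[1,30,0,0,0],[1,40,0,0,0],[1,50,0,0,0],[1,58,0,0,0],[1,62,0,0,0],[1,62,0,0,0]]'
python3 - <<'E'
from h import *
s=arm.state();p=np.array(s['ee_pos']);a=np.radians(8.7);v=p[:2]-[.6072,-.1124]
print('box',(v@np.array([[np.cos(a),-np.sin(a)],[np.sin(a),np.cos(a)]])*1000).round(1),p[2],np.round(s['ft_force'],1))
A=arm.read_camera('side')[0][110:250,140:330];cv2.imwrite('pics/c2.png',cv2.resize(A,None,fx=4,fy=4,interpolation=cv2.INTER_CUBIC))
E
```

```text
time_s: 3.45
ee_pos: [0.4899, -0.082, 0.1759]
eef_rot: [[-0.0, -0.152, 0.988], [0.0, 0.988, 0.152], [-1.0, 0.0, -0.0]]
ft_force: [0.3, 0.3, 0.4]
grip_width: 0.0857
time_s: 4.25
ee_pos: [0.4899, -0.0831, 0.1138]
eef_rot: [[-0.001, -0.151, 0.989], [0.0, 0.989, 0.151], [-1.0, 0.0, -0.001]]
ft_force: [-1.5, -0.6, 0.7]
grip_width: 0.0855
box [-111.6   46.7] 0.11375408587378263 [-1.5 -0.6  0.7]
```

View pics/c2.png

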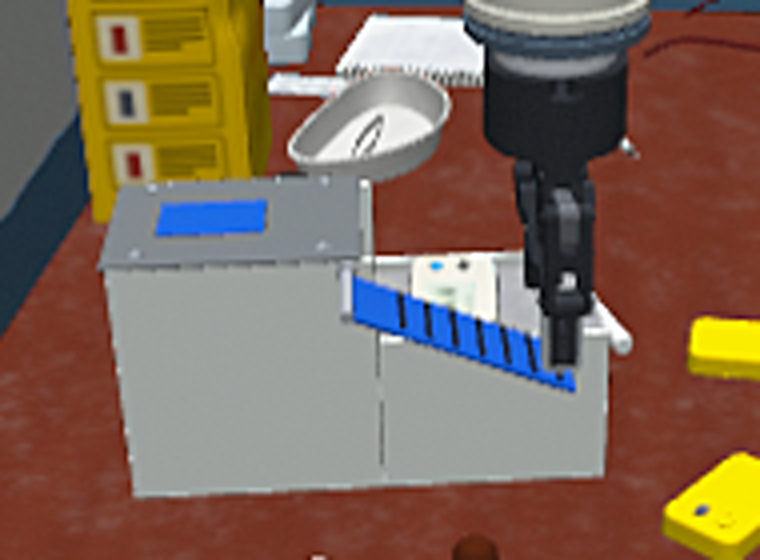

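```bash
python3 w.py 2; python3 b.py pics/w2P.npy pics/w2.png
```

```text
4.3 [ 0.48991376 -0.08308315  0.11409938] [-1.8  0.2  0.8] [[-0.001, -0.151, 0.989], [0.0, 0.989, 0.151], [-1.0, 0.0, -0.001]]
roof 7424 [ 0.4868 -0.0904  0.1546] [489.2 -87.9] [ 29.4 141. ] 8.8
all 50528 [ 0.4952 -0.1029  0.109 ] [523.  -94.9] [127.4 164.9] 8.6
deck 19473 [ 0.4918 -0.1283  0.0893] [522.8 -99.7] [127.2 149.5] 9.3
logtop 5949 [ 0.5165 -0.0827  0.1055] [512.5 -79.1] [ 68.2 108.9] 8.7
logger [ 0.5304 -0.1103  0.1062] 0.76
logger [ 0.3856 -0.0534  0.0175] 0.71
logger [ 0.3942 -0.2142  0.0167] 0.66
deck x [-143.8 -142.5 -123.3  -98.7  -95.7] y [-47.7 -45.4   2.7  42.4  45.8] z 89.24383068466103
guide 1 1358 [43.1 46.7 48.5 50.4 50.5] slope -0.006923040904207599
guide -1 1624 [-51.2 -50.6 -48.1 -46.9 -46.6] slope -0.002247595496051782
front edge [-144.4 -144.4 -144.3 -144.4 -144.3 -144.3 -144.3 -144.1 -144.1] 0.003615237664398093Traceback (most recent call last):
  File "b.py", line 14, in <module>
    rf=(abs(z-154)<3)&(abs(y)<40)&(x>-30);print('roof front',[x[rf&(abs(y-c)<5)].min().round(1) for c in range(-35,36,10)])
                                                              ~~~~~~~~~~~~~~~~~~~~~~^^
    return umr_minimum(a, axis, None, out, keepdims, initial, where)
ValueError: zero-size array to reduction operation minimum which has no identity
```

The side picture shows the left finger at (563,345) holding the paddle down at about 23° below horizontal, so the flap is at about 0.9 rad. The logger at (452,280) is untouched. The left finger is close to the paddle's outer edge, so I'll shift 3 mm right and 4 mm down, then push slowly.

```bash
python3 -m inch '[[1,2,-2,0,0],[1,4,-3,0,0],[1,4,-3,4,0],[1,4,-3,9,0],[1,4,-3,14,0],[1,4,-3,19,0],[1,4,-3,24,0],[1,4,-3,28,0]]';  python3 -m inch '[[1,0,0,3,0],[1,0,0,6,0],[1,0,0,10,0],[1,0,0,14,0],[1,0,0,18,0],[1,0,0,21,0],[1,0,0,23,0],[1,0,0,23,0]]'
cat > c.py <<'E'
from h import *
import sys
s=arm.state();p=np.array(s['ee_pos']);a=np.radians(8.7);v=p[:2]-[.6072,-.1124]
print('box',(v@np.array([[np.cos(a),-np.sin(a)],[np.sin(a),np.cos(a)]])*1000).round(1),p[2],np.round(s['ft_force'],1),s['time_s'])
A=arm.read_camera('side')[0][110:250,140:330];B=arm.read_camera('scene')[0][150:260,225:365]
r=lambda i,w,h:cv2.resize(i,(w,h),interpolation=cv2.INTER_CUBIC)
cv2.imwrite(f'pics/{sys.argv[1]}.png',np.hstack([r(A,440,324),r(B,350,324)]))
E
python3 c.py c3
```

```text
time_s: 5.2
ee_pos: [0.5188, -0.0817, 0.1103]
eef_rot: [[-0.0, -0.151, 0.989], [-0.0, 0.989, 0.151], [-1.0, -0.0, -0.0]]
ft_force: [-2.0, 0.8, 0.5]
grip_width: 0.0851
time_s: 6.0
ee_pos: [0.5413, -0.0784, 0.1103]
eef_rot: [[0.0, -0.151, 0.989], [-0.0, 0.989, 0.151], [-1.0, -0.0, 0.0]]
ft_force: [-0.9, -0.6, 1.7]
grip_width: 0.0853
box [-60.   43.6] 0.11026253403342376 [-0.9 -0.6  1.7] 6.0
```

View pics/c3.png

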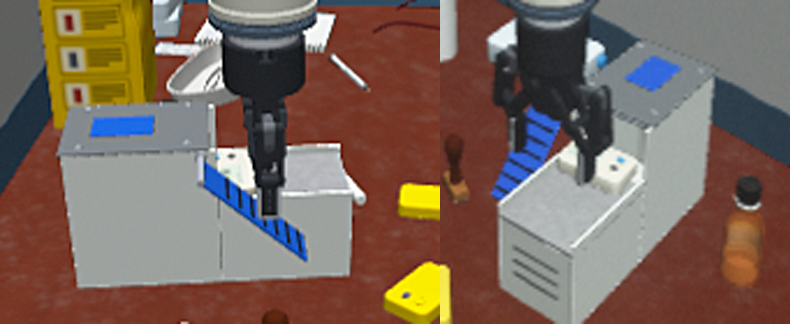

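The flap is held wide with the paddle at left-pane (255,210). The logger is straight at right-pane (600,170), its rear at about -49, so I'll continue slowly over the edge.

```bash
python3 -m inch '[[1,0,0,2,0],[1,0,0,4,0],[1,0,0,6,0],[1,0,0,8,0],[1,0,0,10,0],[1,0,0,11,0],[1,0,0,11,0],[1,0,0,11,0]]'; python3 c.py c4
```

```text
time_s: 6.9
ee_pos: [0.552, -0.0767, 0.1103]
eef_rot: [[0.0, -0.151, 0.989], [-0.0, 0.989, 0.151], [-1.0, -0.0, 0.0]]
ft_force: [-3.6, -1.2, 0.7]
grip_width: 0.0853
box [-49.2  43.6] 0.11029895235990082 [-3.6 -1.2  0.7] 6.9
```

View pics/c4.png

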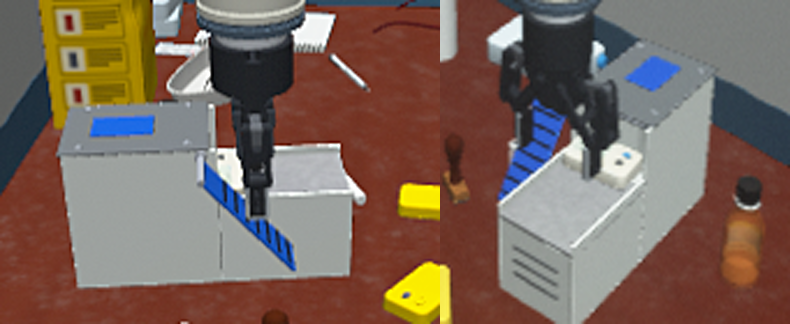

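The logger is balanced at the edge, with its centre at about -14 mm. I'll push a few mm further, raised 2 mm for roof clearance.

```bash
python3 -m inch '[[1,-2,0,0,0],[1,-2,0,1,0],[1,-2,0,2,0],[1,-2,0,3,0],[1,-2,0,4,0],[1,-2,0,5,0],[1,-2,0,5,0],[1,-2,0,5,0]]'; python3 c.py c5
```

```text
time_s: 7.8
ee_pos: [0.5567, -0.0761, 0.1123]
eef_rot: [[-0.0, -0.151, 0.989], [-0.0, 0.989, 0.151], [-1.0, -0.0, -0.0]]
ft_force: [-5.3, -2.8, 1.7]
grip_width: 0.0855
box [-44.4  43.6] 0.11226808131092843 [-5.3 -2.8  1.7] 7.8
```

View pics/c5.png

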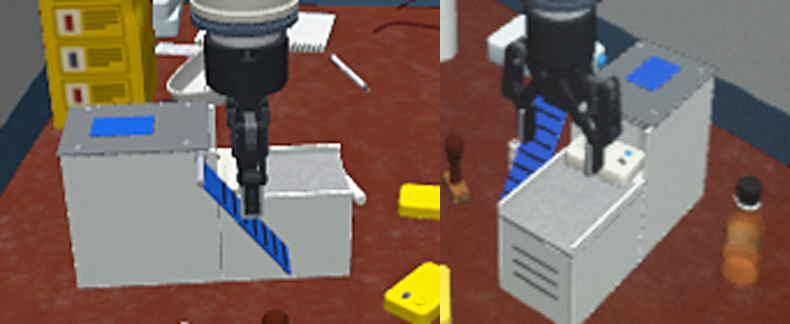

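Run:
```python
from h import *
a=np.radians(8.7);R=np.array([[np.cos(a),-np.sin(a)],[np.sin(a),np.cos(a)]])
for c in ['scene','side']:
    im,d=arm.read_camera(c);P=cloud(c,d);m=arm.silhouettes(c,'logger')
    B=P.copy();B[...,:2]=(P[...,:2]-[.6072,-.1124])@R;B*=1000
    for k in m[:3]:
        q=B[k['region']&(d>0)];md=np.median(q,0)
        print(c,round(k['confidence'],2),len(q),md.round())
        if abs(md[1])<60 and md[0]>-100:
            for lo in range(-70,20,6):
                w=q[(q[:,0]>=lo)&(q[:,0]<lo+6)]
                if len(w)>3: print('  x',lo,'n',len(w),'z 10/50/90',np.percentile(w[:,2],[10,50,90]).round(1),'y',w[:,1].min().round(),w[:,1].max().round())
A=arm.read_camera('scene')[0][165:225,265:345];cv2.imwrite('pics/c6.png',cv2.resize(A,None,fx=9,fy=9,interpolation=cv2.INTER_CUBIC))
```

```text
scene 0.75 436 [-218.   89.   14.]
scene 0.62 627 [-265.  -78.   13.]
scene 0.49 245 [-21. -15. 103.]
  x -40 n 47 z 10/50/90 [ 92.2  98.4 104.2] y -32.0 42.0
  x -34 n 43 z 10/50/90 [ 93.6 102.3 104.5] y -35.0 38.0
  x -28 n 28 z 10/50/90 [100.5 103.8 105.9] y -36.0 41.0
  x -22 n 23 z 10/50/90 [ 97.1 103.5 106. ] y -36.0 40.0
  x -16 n 22 z 10/50/90 [101.  104.  105.5] y -35.0 42.0
  x -10 n 23 z 10/50/90 [ 99.9 103.8 105.2] y -35.0 5.0
  x -4 n 22 z 10/50/90 [ 98.9 104.  105.9] y -35.0 6.0
  x 2 n 18 z 10/50/90 [ 95.6 103.7 104.8] y -34.0 4.0
  x 8 n 15 z 10/50/90 [102.3 104.1 104.8] y -32.0 3.0
side 0.88 662 [-209.  107.   16.]
side 0.7 109 [-24.   6. 107.]
  x -34 n 29 z 10/50/90 [106.4 107.1 107.8] y -13.0 43.0
  x -28 n 41 z 10/50/90 [106.  107.1 108.1] y -31.0 41.0
  x -22 n 30 z 10/50/90 [106.6 107.2 108.3] y -33.0 31.0
  x -16 n 9 z 10/50/90 [105.8 107.  108.1] y -20.0 20.0
side 0.6 456 [-254.  -61.   16.]
```

View pics/c6.png

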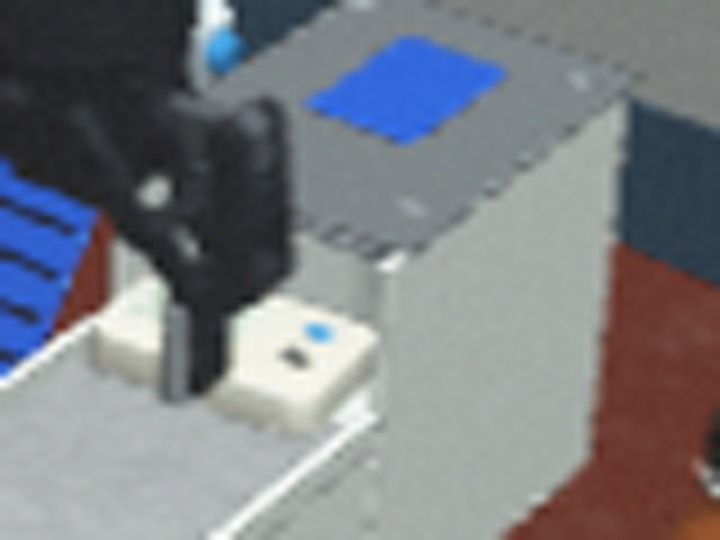

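The crop shows the logger still level at crop (240,360), with the finger at its rear and its centre at about -12 mm, just past the edge. It hasn't tipped yet, so I'll push several mm more.

```bash
python3 -m inch '[[1,-1,0,1,0],[1,-1,0,2,0],[1,-1,0,3,0],[1,-1,0,4,0],[1,-1,0,5,0],[1,-1,0,6,0],[1,-1,0,6,0],[1,-1,0,6,0]]'
cat > l.py <<'E'
from h import *
a=np.radians(8.7);R=np.array([[np.cos(a),-np.sin(a)],[np.sin(a),np.cos(a)]])
for c in ['scene','side','wrist']:
    im,d=arm.read_camera(c)
    if c=='wrist':
        s=arm.state();T=np.eye(4);T[:3,:3]=s['eef_rot'];T[:3,3]=s['ee_pos'];P=cloud(c,d,T@np.array(arm.camera_model(c)['mount']))
    else: P=cloud(c,d)
    B=P.copy();B[...,:2]=(P[...,:2]-[.6072,-.1124])@R;B*=1000
    for k in arm.silhouettes(c,'logger'):
        q=B[k['region']&(d>0)]
        if len(q)<5: continue
        md=np.median(q,0)
        if abs(md[1])<60 and md[0]>-100: print(c,round(k['confidence'],2),len(q),md.round(),'x',np.percentile(q[:,0],[2,98]).round(1),'z',np.percentile(q[:,2],[5,95]).round(1))
    b=(abs(B[...,1])<44)&(d>0)&(B[...,0]>-60)&(B[...,0]<120)&(B[...,2]<140)&(im.min(-1)>120);q=B[b]
    print(c,'mouth pts',len(q),np.percentile(q[:,0],[2,50,98]).round() if len(q) else '',np.percentile(q[:,2],[2,50,98]).round() if len(q) else '')
E
python3 l.py; python3 c.py c7
```

```text
time_s: 8.95
ee_pos: [0.5626, -0.0751, 0.1132]
eef_rot: [[-0.0, -0.151, 0.989], [-0.0, 0.989, 0.151], [-1.0, -0.0, -0.001]]
ft_force: [-5.6, -2.3, 2.3]
grip_width: 0.085
scene 0.55 258 [-17. -12. 103.] x [-33.5  18.1] z [ 92.4 105.9]
scene mouth pts 487 [-59. -30.  41.] [ 75.  94. 107.]
side 0.4 79 [-22.  10. 108.] x [-27.9 -15.3] z [105.  108.9]
side mouth pts 104 [-60. -23. -15.] [ 91. 107. 109.]
wrist 0.95 8639 [-16.  20. 104.] x [-32.3  11.1] z [ 94.8 105.8]
wrist mouth pts 17564 [-59. -32.   8.] [ 88.  90. 106.]
box [-38.4  43.6] 0.11319947074401941 [-5.  -2.3  1.1] 9.25
```

View pics/c7.png

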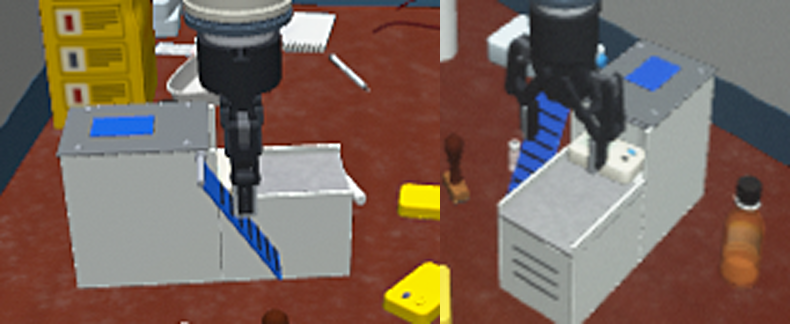

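Run:
```python
from h import *
a=np.radians(8.7);R=np.array([[np.cos(a),-np.sin(a)],[np.sin(a),np.cos(a)]])
P=np.load('pics/w1P.npy')
B=P.copy();B[...,:2]=(P[...,:2]-[.6072,-.1124])@R;B*=1000
for v in range(268,312,4): print(v,B[v,215].round(),B[v,240].round(),B[v,250].round())
im,d=arm.read_camera('wrist')
s=arm.state();T=np.eye(4);T[:3,:3]=s['eef_rot'];T[:3,3]=s['ee_pos'];P=cloud('wrist',d,T@np.array(arm.camera_model('wrist')['mount']))
B=P.copy();B[...,:2]=(P[...,:2]-[.6072,-.1124])@R;B*=1000
k=arm.silhouettes('wrist','logger')[0]['region']&(d>0);q=B[k];
for y0 in (-30,10,20,30):
  for lo in range(-36,16,6):
    w=q[(abs(q[:,1]-y0)<5)&(q[:,0]>=lo)&(q[:,0]<lo+6)]
    if len(w)>3: print(y0,lo,len(w),w[:,2].min().round(1),np.median(w[:,2]).round(1),w[:,2].max().round(1))
cv2.imwrite('pics/w8.png',im)
```

```text
268 [-42.  -5. 104.] [-41.  23. 104.] [-43.  34. 105.]
272 [-37.  -5. 105.] [-37.  23. 105.] [-37.  34. 104.]
276 [-22.  -8.  90.] [-22.  21.  90.] [-21.  33.  89.]
280 [-16.  -8.  90.] [-17.  21.  90.] [-16.  33.  90.]
284 [ 50. -24.   4.] [50. 14.  3.] [50. 29.  3.]
288 [ 57. -24.   3.] [57. 14.  3.] [58. 29.  2.]
292 [ 64. -24.   3.] [65. 14.  3.] [65. 29.  2.]
296 [-1. -8. 99.] [-1. 21. 99.] [ -1.  33. 100.]
300 [ -1.  -7. 107.] [ -1.  22. 107.] [ -1.  33. 107.]
304 [ -1.  -6. 114.] [ -2.  22. 116.] [ -2.  34. 116.]
308 [ -1.  -5. 121.] [ -1.  23. 121.] [ -1.  34. 121.]
-30 -30 161 91.4 97.2 104.4
-30 -24 13 96.1 100.0 103.7
10 -36 230 90.9 96.4 104.8
10 -30 355 90.4 104.8 107.2
10 -24 213 103.8 105.2 106.7
10 -18 211 103.2 105.0 106.3
10 -12 195 103.2 104.6 106.0
10 -6 188 103.3 104.3 105.6
10 0 166 102.1 103.7 105.5
10 6 168 102.1 103.5 104.7
10 12 39 101.7 102.8 103.8
20 -36 364 90.8 98.5 105.6
20 -30 270 97.7 105.3 107.0
20 -24 221 104.1 105.2 106.8
20 -18 208 103.4 105.1 106.6
20 -12 195 103.2 104.6 106.1
20 -6 193 102.7 104.3 105.5
20 0 157 102.7 103.8 105.1
30 -36 428 89.8 99.4 106.8
30 -30 246 102.6 105.5 107.3
30 -24 223 104.2 105.2 106.6
30 -18 218 103.9 105.1 106.8
30 -12 200 103.2 104.7 105.7
30 -6 182 102.7 104.2 105.4
30 0 165 102.7 104.0 105.1
30 6 12 102.3 102.9 104.2
```

View pics/w8.png

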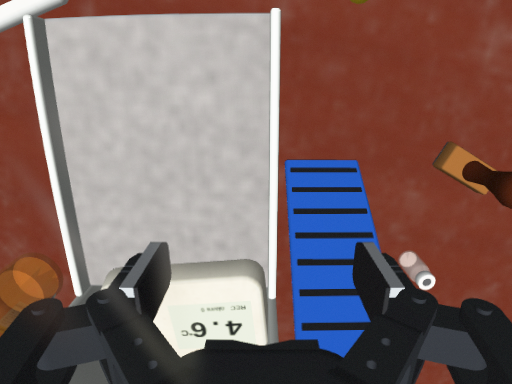

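The wrist picture shows the logger at (215,300) with its rear about 18 mm behind the edge. It's tilted ~3° and appears held only by friction on the finger. The hollow past the edge is confirmed (floor at z=3). Easing the finger back a few mm should free it to tip, with the flap still held wide open.

```bash
python3 -m inch '[[1,0,0,-2,0],[1,0,0,-5,0],[1,0,0,-8,0],[1,0,0,-8,0],[1,0,0,-8,0],[1,0,0,-8,0],[1,0,0,-8,0],[1,0,0,-8,0]]'; python3 l.py
```

```text
time_s: 10.25
ee_pos: [0.5549, -0.0763, 0.1133]
eef_rot: [[0.0, -0.151, 0.989], [-0.0, 0.989, 0.151], [-1.0, -0.0, 0.0]]
ft_force: [-1.1, -0.7, 3.2]
grip_width: 0.0853
scene mouth pts 277 [-59. -38. 111.] [ 2. 89. 91.]
side mouth pts 96 [-35. -27. -15.] [90. 92. 93.]
wrist 0.63 750 [43. -4. 19.] x [-14.7  57. ] z [17.4 19.9]
wrist mouth pts 15193 [-59. -33.  99.] [ 2. 89. 90.]
```

The logger dropped and lies flat on the box floor with its top at z≈19 mm. Now I'll lift straight up so the flap shuts.

```bash
python3 -m inch '[[1,-5,0,0,0],[1,-15,0,0,0],[1,-27,0,0,0],[1,-40,0,0,0],[1,-55,0,0,0],[1,-70,0,0,0],[1,-85,0,0,0],[1,-100,0,0,0]]';python3 -m inch '[[1,-20,0,0,0],[1,-45,0,-5,0],[1,-70,0,-20,0],[1,-85,0,-40,0],[1,-90,0,-65,0],[1,-90,0,-90,0],[1,-90,0,-110,0],[1,-90,0,-110,0]]'; python3 l.py; python3 w.py 9|head -1; python3 b.py pics/w9P.npy pics/w9.png | tail -2; python3 c.py c9
python3 - <<'E'
from h import *
for c in ['scene','side','wrist']:
    for n in ['bottle','red_marker','stamp','vial']:
        for r in arm.recognise(c,n)[:1]: print(c,n,np.round(r['location'],3),round(r['confidence'],2))
E
```

```text
time_s: 11.35
ee_pos: [0.5555, -0.0763, 0.2153]
eef_rot: [[0.002, -0.151, 0.989], [-0.0, 0.989, 0.151], [-1.0, -0.001, 0.002]]
ft_force: [-0.1, 0.3, 0.7]
grip_width: 0.0854
time_s: 12.15
ee_pos: [0.4445, -0.0929, 0.3046]
eef_rot: [[0.001, -0.15, 0.989], [-0.001, 0.989, 0.15], [-1.0, -0.001, 0.001]]
ft_force: [-0.9, -0.6, -0.3]
grip_width: 0.0851
scene mouth pts 489 [-59. -21. 105.] [  2.  90. 132.]
side 0.69 8604 [ 8. 49. 92.] x [-135.7  125.8] z [ 13.3 167.4]
side mouth pts 238 [-59. -42. -17.] [90. 92. 93.]
wrist 0.58 486 [39.  0. 18.] x [31.2 58.3] z [16.8 19.7]
wrist mouth pts 4294 [-58. -21.  60.] [  2.  89. 132.]
12.45 [ 0.44684522 -0.09277834  0.30341695] [-0.4  0.   0. ] [[0.0, -0.151, 0.989], [-0.0, 0.989, 0.151], [-1.0, -0.0, 0.0]]
front edge [-144.1 -144.  -144.1 -144.1 -143.9 -144.  -143.9 -144.  -143.9] 0.0021510447790111745
roof front [np.float64(-7.9), np.float64(-8.1), np.float64(-8.3), np.float64(-8.1), np.float64(-7.4), np.float64(-7.2), np.float64(-7.6), np.float64(-7.2)]
box [-155.8   43.7] 0.3032190975006928 [0.  1.1 0.2] 12.55
scene bottle [ 0.658 -0.265  0.056]
[... 507 characters left out ...]
percentile(v,[1,5,50,95,99]).round(1)
                ~~~~~~~~~~~~~^^^^^^^^^^^^^^^^^^
    return _quantile_unchecked(
        a, q, axis, out, overwrite_input, method, keepdims, weights)
    return _ureduce(a,
                    func=_quantile_ureduce_func,
    ...<5 lines>...
                    overwrite_input=overwrite_input,
                    method=method)
    r = func(a, **kwargs)
    result = _quantile(arr,
                       quantiles=q,
    ...<2 lines>...
                       out=out,
                       weights=wgt)
    slices_having_nans = np.isnan(arr[-1, ...])
                                  ~~~^^^^^^^^^
IndexError: index -1 is out of bounds for axis 0 with size 0
```

View pics/c9.png

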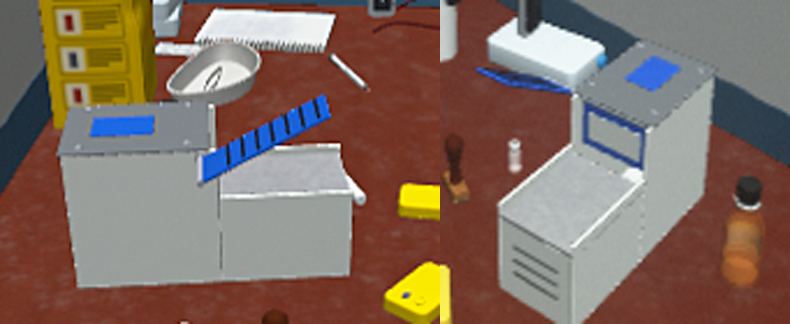

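The deck is empty and the paddle is back up at left-pane (265,140). The panel is shut at right-pane (613,135), the bystanders are in place, and the hand is clear at z≈0.30 m. I'm handing in.

```bash
python3 -c "
from workcell import arm
print(arm.hand_in())"
```

```text
the job is handed in; nothing more can be done
None
```

The logger is in the return box, the flap is shut, and I handed the job in at about 13 s of the 38 s allowed; no verdict was reported.

- **Opening:** The left finger pushed the paddle down and held the flap open at about 0.9 rad, by geometry, before the logger was touched.
- **Pushing:** The right finger pushed the logger over the deck's edge, and the flap opened further as the finger moved in. The logger's centre went about 8 mm past the edge without tipping; it sat tilted about 3°, apparently held by friction on the finger. Backing the finger off 8 mm let it drop, with the flap still held open.
- **Shutting:** I lifted the hand straight up and then moved it back, clear of everything.

**Last checks:**
- **Logger:** its top is at z ≈ 18–19 mm, flat on the box floor, and the visible part is at about x = 39 mm, y = 0. The deck is empty.
- **Flap:** the last picture shows the panel shut and the paddle back at its raised rest position. I did not measure the final angle, because the measuring script stopped before the paddle reading once the logger was off the deck.
- **Bystanders:** the bottle, marker, stamp and vial were found within about 4 mm of where they started. The side camera's marker reading differs from the scene camera's by about 6 cm, but it was the same before and after.
- **False detection:** the side camera also reported a "logger" that was really the whole box.

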